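# Load the next vial into the colorimeter's carousel and click it round to the reader

### The job

The loose glass reference vial is the next one to be read: put it in the empty carousel pocket that waits beside a loaded one, one place short of the reading block, and press it slowly all the way home on its seat without forcing the glass (never more than 35 N on the seat). Then turn the carousel one click, and one only, so that this vial stands at the reading block, and let go. Leave the stapler, tape dispenser, mug and sharpener where they are.

Things in the scene. Friction and masses are not known exactly. Their poses are not given: they have to be found in the camera images.
- colorimeter: white desk colorimeter, fixed: round base 200 mm across, 26 mm high; beside the carousel its white reading block, 46 x 62 mm, top 124 mm above the desk, inner face 94 mm from the carousel's axis, in the direction (-0.707, -0.707) of this x, y. Origin on the carousel's axis at desk level, z up. Until the carousel is turned, the pocket to load is on the -x side
- carousel (a joint): turn of the carousel about the vertical axis at the colorimeter's origin, rad, growing counter-clockwise from above: 0 with the pocket waiting, 0.785 (one click, 45 degrees) with it at the reading block. A spring roller in a star wheel pulls it into each click position; leaving one takes about 0.3 N m; past half-way (22.5 degrees) it falls into the next one by itself
- carousel_top (a point): centre of the top of the carousel's hub, 92 mm above the desk. Hub 82 mm across; around it eight upright tubes, 37 mm across, 45 degrees (46 mm) apart, axes 60 mm from the centre, mouths level with this point. Five hold vials whose caps stand 40 mm above the mouths; three side by side are empty. It turns with the carousel; its x axis points away from the pocket to load
- pocket_mouth (a point): centre of the mouth of the pocket to load: the empty tube next to a loaded one, one place clockwise (from above) of the reading block; 92 mm above the desk. It turns with the carousel; the hub lies on its +x side. Bore 26 mm, flared at the mouth. Its neighbours are 46 mm away, so hold the vial with one finger on the hub side and one on the outer side
- pocket_spring (a point): point on the pocket's axis, 16 mm below the mouth, where a steel spring stands 4 mm into the bore from the outer side and presses the vial to the hub side with about 5 N. The vial drops freely only this far; passing the spring takes up to 13 N, sliding on 3 to 9 N. The seat below, a rigid stop at an unseen height 24 to 42 mm below the mouth, is felt as a steep, lasting rise of force
- vial_switch (a joint): small plunger in the seat of that pocket, m: 0 with nothing on it, 0.0025 with the vial standing home on the seat; it moves only over the last 2.5 mm and resists with less than 0.3 N
- knob_grip (a point): grip point of the carousel's black bar knob, on the carousel's axis, 118 mm above the desk. The bar is 46 mm long along the x axis of this point and 15 mm thick along y; its foot is 93 mm and its top 129 mm above the desk. It turns with the carousel
- reading_place (a point): point on the fixed colorimeter, 92 mm above the desk and 60 mm from the carousel's axis, where the axis of a pocket stands when it is at the reading block
- vial_center (a point): centre, half-way up, of the loose reference vial standing upright on the desk: solid glass 24 mm in diameter with a chamfered foot, black cap 28 mm in diameter and 18 mm high on top, 76 mm high in all (the cap covers 20 to 38 mm above this point), about 70 g; z along its length
- stapler: black stapler, 140 x 36 x 52 mm, loose; origin under its centre, length along x
- tape_dispenser: steel tape dispenser, 150 x 58 mm, 86 mm high, loose; origin under its centre, length along x
- mug: blue ceramic mug of pens, 82 mm in diameter, 95 mm high, pens to 155 mm, handle along its +y; loose; origin under its centre
- sharpener: small red pencil sharpener, 40 x 26 x 20 mm, loose; origin under its centre
Mind the look-alikes: they are no part of the job. Of the things shaped like the part that bears vial_center, the clear glass one is meant.

How it is judged:
By the outcome, as a careful person would: the job done as asked, in the order asked, and still so for the second after the job is handed in, with the robot touching nothing.
It also fails if it takes over 61 s, if anything falls off the work surface, if the arm or the gripper's body presses on something with over 40 N, if the wrist force passes 120 N, or if a joint passes its speed limit or range.

### The arm

A 7-joint arm with a two-finger parallel gripper is mounted at the origin on the work surface. World frame = base frame: x ahead of the robot, y to its left, z up, the work surface at z = 0. Lengths are in m, angles in degrees, forces in N, time in s.
With the tool pointing down it reaches from about 0.425 to 1.025 m from the base axis. Payload 9.4 kg.
Tool frame: the origin (TCP) lies on the centre line of the jaws, within the pads' length; the fingertips stand 17 mm ahead of it and the grasp point (between the pads) lies 2 mm behind it; z points along the fingers, y is the direction in which the jaws open and shut (so a half turn about z gives the same grasp; the last joint's range is limited). The gripper opens to 85 mm and grips with 20 to 120 N. Pads are 22 mm wide; open, the fingers measure 114 mm over their backs; the gripper's body (76 mm by 85 mm) begins 54 mm behind the grasp point. The pads swing forward as they close: fully open they stand 13 mm farther back than shut.
Start: joints at [67.168, 34.337, -0.143, 91.639, 0.103, 54.024, -4.572], TCP at [0.229, -0.688, 0.211] pointing down, gripper open.
Joint ranges: [-147.43, 147.43], [-19.82, 112.94], [-74.19, 73.91], [6.32, 146.72], [-59.91, 239.91], [6.04, 106.73], [-150.56, 150.56]. Speed limits (degrees/s): [127.2, 127.2, 172.46, 172.46, 180, 180, 180].

### API

Orientations are given as a 3x3 rotation matrix whose columns are the frame's x, y, z axes.
In Python, from cell import sensors, imaging, ticket gives the robot as it stands. The module is installed in compiled form; this text tells all that it offers.
- The arm moves only by the tool apply_moves, never from a script. Its argument "deltas" is text: rows parted by semicolons, each of 6 numbers parted by spaces: the shift along the tool's x, y, z in cm, then the turn, a rotation vector about the tool's x, y, z in rad. A call has 1 to 8 rows; each row is the pose to reach, as a shift and turn from the pose measured when the call began, along the tool's axes at that moment; what a row does not reach only later rows make up. A row lasts 1/12 s, in which the tool goes at most 41.7 mm and 7.16 degrees, less where a joint would pass 70% of its speed; a pose out of reach is approached as far as the arm can. A call with a gripper value outside its range is refused whole. "fingers" is the opening, from 0 (shut) to 1 (fully open), set as the call begins (left out, the last holds). The fingers move at their own pace and stop on an object; "newtons" is the grip in N (left out, the last holds). Time passes only in rows, so rows that repeat a pose let the fingers close. It gives the time, the measured TCP pose, the force and the opening at its end, in the units of the state.
- sensors.state(): the state, without advancing time (a new reading comes with each control period).
- imaging.read_camera(name): name is "side" or "top"; returns a dict with "image" (480x640x3 uint8, red, green, blue), "fovy" (degrees; the focal length in pixels is half the picture's height over the tangent of half this angle, whatever the lens; pixels are square), "cx", "cy" (the principal point, pixels), "k1" (the pictures are not rectified: a ray, as slopes to the right and down, at radius r is drawn at 1 + k1 r^2 times it, then the intrinsics apply), "view" (4x4, takes a point from world to camera coordinates). Camera axes: x right, y down, z forward; pixel columns grow to the right and rows downward; lengths in m; the calibration is good to about 2 mm. A picture is of the moment at which its call begins. There is no depth.
- ticket.finish_job(): hands the job in, once; it reports no verdict.
Trained networks look in a picture, given as the dict that the camera call returned (one of the last four; its "shot" number tells which), for a name from the list of things; names that differ only in an ending like _2 or _b are one class to them, and where a whole thing is asked for, a point or a joint stands for the part that bears it (a point fixed in the world has none). Each returns a list of dicts, best first, with "confidence" (0 to 1); they miss things now and then, are a little off and sometimes report something else, mostly with a low value. They report only what shows in the picture. A call takes as long as a camera call. They do not tell look-alikes from the thing itself.
- imaging.look_for(picture, query): "box" ([left, top, right, bottom] in pixels, round what is visible of it).
- imaging.pinpoint(picture, query): "point" ([column, row] in pixels: a listed point, or the origin of a listed thing).
The state is a dict: "time": time; "joint_positions": joint angles; "joint_velocities": joint speeds; "tau": joint torques, N m; "ee_pos": TCP position; "orientation": TCP orientation; "force": force on the tool from outside, world axes, zero at the start; "wrist_torque": the same for the moment, N m; "width": opening from 0.0 (shut) to 1.0 (fully open).
Only numpy, scipy, OpenCV 4.12 (cv2) and the standard library are available. Lean on these libraries where they do the work, as an engineer would, in place of code of your own. Each camera call takes 0.05 s, during which the arm holds its last target.

## Working session

There is one attempt and no reset: what is moved stays moved. The work goes in short steps, Python scripts to look and compute and a tool call to move; the robot and the scene stay as the last step left them, time stands still between calls to the robot, and variables do not carry over. Pictures are saved under pics/ and viewed, and the job is handed in when it is done.

Besides the shell and the picture viewer there is one more tool, called after "Emit:" as a command line: name --argument value ..., lists and objects as JSON in quotes. apply_moves: Moves the arm, as the interface text tells. Its arguments: {"type":"object","properties":{"deltas":{"type":"string"},"fingers":{"type":"number"},"newtons":{"type":"number"}},"required":["deltas"]}

```bash
mkdir -p pics; cat > h.py <<'E'
import numpy as np, cv2, json
from cell import sensors, imaging, ticket
def snap(name, fn=None):
    p=imaging.read_camera(name)
    if fn: cv2.imwrite('pics/'+fn, cv2.cvtColor(p['image'],cv2.COLOR_RGB2BGR))
    return p
def ray(p,uv):
    f=240/np.tan(np.radians(p['fovy']/2))
    d=(np.array(uv,float)-[p['cx'],p['cy']])/f
    rd=np.linalg.norm(d); r=rd
    for _ in range(30): r=rd/(1+p['k1']*r*r)
    s=d*(r/rd if rd>0 else 1)
    V=np.array(p['view']); R=V[:3,:3]; t=V[:3,3]
    o=-R.T@t; v=R.T@np.array([s[0],s[1],1]); return o,v/np.linalg.norm(v)
def onz(p,uv,z):
    o,v=ray(p,uv); return o+v*(z-o[2])/v[2]
def proj(p,X):
    f=240/np.tan(np.radians(p['fovy']/2))
    V=np.array(p['view']); c=V[:3,:3]@np.array(X)+V[:3,3]
    s=c[:2]/c[2]; s=s*(1+p['k1']*(s@s)); return s*f+[p['cx'],p['cy']]
def tri(a,ua,b,ub):
    o1,v1=ray(a,ua);o2,v2=ray(b,ub)
    A=np.stack([v1,-v2],1); s=np.linalg.lstsq(A,o2-o1,rcond=None)[0]
    p1=o1+v1*s[0];p2=o2+v2*s[1]; return (p1+p2)/2,np.linalg.norm(p1-p2)
E
python3 - <<'E'
from h import *
np.set_printoptions(precision=4,suppress=True)
P={n:snap(n,n+'0.png') for n in('side','top')}
for n,p in P.items():
    print(n,p['fovy'],p['cx'],p['cy'],p['k1'],ray(p,(320,240)))
    for q in ['vial_center','pocket_mouth','carousel_top','knob_grip','reading_place','pocket_spring','colorimeter','stapler','tape_dispenser','mug','sharpener']:
        print(q,[(np.round(d['point'],1).tolist(),round(d['confidence'],2)) for d in imaging.pinpoint(p,q)][:4])
    print('box',[(np.round(d['box'],1).tolist(),round(d['confidence'],2)) for d in imaging.look_for(p,'vial_center')][:8])
s=sensors.state(); print(s)
E
```

```text
side 49.684999649694106 312.18382461710047 246.35208381443215 -0.11629046878901302 (array([ 0.3773, -0.7678,  0.6363]), array([ 0.2701,  0.8112, -0.5186]))
vial_center [([320.0, 429.1], 0.74), ([320.2, 361.6], 0.7), ([322.7, 392.9], 0.65)]
pocket_mouth [([235.8, 244.8], 0.82)]
carousel_top []
knob_grip [([264.6, 240.0], 0.55), ([392.3, 401.7], 0.34)]
reading_place [([240.9, 259.8], 0.71)]
pocket_spring [([236.8, 253.9], 0.88)]
colorimeter [([268.3, 285.1], 0.56)]
stapler [([395.8, 302.1], 0.57), ([303.7, 220.4], 0.16)]
tape_dispenser [([215.3, 227.1], 0.87)]
mug [([306.1, 224.1], 0.63)]
sharpener [([396.5, 401.6], 0.87)]
box [([316.9, 369.6, 333.9, 407.3], 0.69), ([357.4, 278.8, 431.6, 310.8], 0.68), ([312.5, 339.0, 328.0, 380.4], 0.65), ([310.9, 405.5, 333.7, 448.9], 0.6)]
top 55.95264063189081 308.7549659255958 243.9873739678822 -0.04102511839245565 (array([0.4753, 0.0092, 1.0565]), array([ 0.1683, -0.0116, -0.9857]))
vial_center [([404.8, 272.8], 0.7), ([461.2, 294.2], 0.57), ([431.3, 282.0], 0.47)]
pocket_mouth [([268.6, 309.5], 0.83), ([278.7, 282.4], 0.43)]
carousel_top [([277.
[... 378 characters left out ...]
ox [([397.6, 266.5, 412.3, 282.4], 0.7), ([424.2, 274.0, 442.9, 291.8], 0.66), ([450.5, 286.2, 473.9, 298.4], 0.61)]
{'time': 1.3, 'joint_positions': array([67.1678, 34.3373, -0.1431, 91.6394,  0.1027, 54.0251, -4.5734]), 'joint_velocities': array([ 0.1045, -0.0532, -0.0417, -0.0837, -0.0759,  0.093 ,  0.0356]), 'tau': array([  0.0011, -77.6228,   1.5637, -25.8382,   0.0124,   0.002 ,
        -0.    ]), 'ee_pos': array([ 0.2293, -0.6878,  0.2108]), 'orientation': array([[ 0.9487,  0.3163, -0.0001],
       [ 0.3163, -0.9487,  0.    ],
       [-0.    , -0.    , -1.    ]]), 'force': array([0.0325, 0.6654, 0.8383]), 'wrist_torque': array([ 0.0522,  0.0103, -0.0004]), 'width': 1.0000588361115388}
```

View crops.

```bash
python3 - <<'E'
import cv2
a=cv2.imread('pics/side0.png');b=cv2.imread('pics/top0.png')
cv2.imwrite('pics/side0_a.png',cv2.resize(a[180:460,190:450],None,fx=2.14,fy=2.14,interpolation=3))
cv2.imwrite('pics/top0_a.png',cv2.resize(b[170:350,220:480],None,fx=3,fy=3,interpolation=3))
E
```

```text
(no output)
```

View pics/side0_a.png

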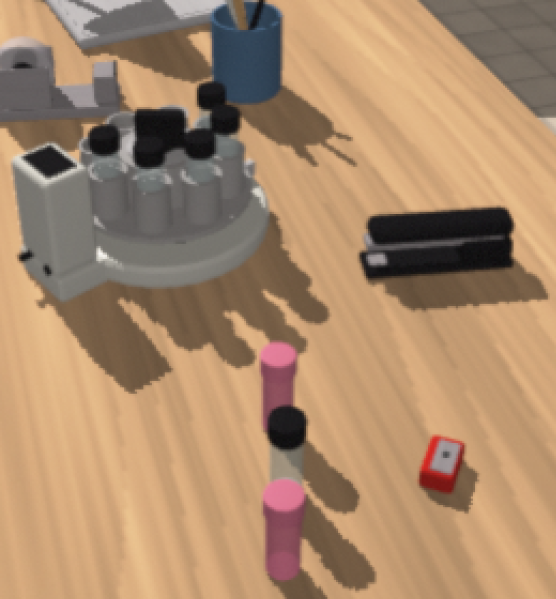

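View pics/top0_a.png

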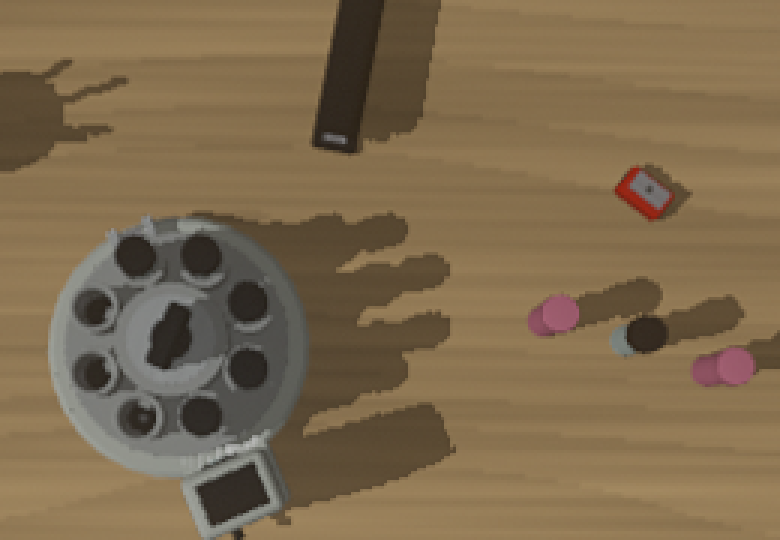

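View pics/top0.png

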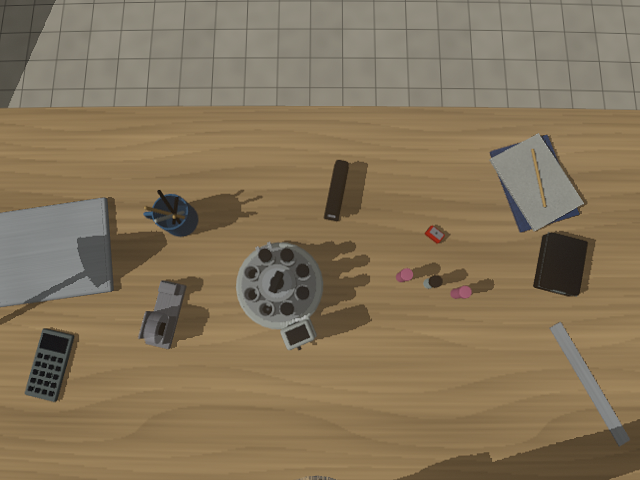

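```bash
python3 - <<'E'
from h import *
np.set_printoptions(precision=4,suppress=True)
T=snap('top','top1.png');S=snap('side','side1.png')
print(proj(T,[0.5,0,0]),proj(T,[0.6,0,0]),proj(T,[.5,.1,0]))
for n,z,t,s in [('knob',.118,(274.1,278.0),(264.6,240)),('mouth',.092,(268.6,309.5),(235.8,244.8)),('spring',.076,(268,309.1),(236.8,253.9)),('reading',.092,(285.6,306.6),(240.9,259.8)),('color',0,(276.7,283.7),(268.3,285.1)),('top',.092,(277.8,279.2),None),('vial',.038,(431.3,282),(322.7,392.9)),('p1',.038,(404.8,272.8),(320.2,361.6)),('p2',.038,(461.2,294.2),(320,429.1))]:
    print(n,onz(T,t,z),onz(S,s,z) if s else '',tri(T,t,S,s) if s else '')
a=S['image'][:,:,::-1];b=T['image'][:,:,::-1]
cv2.imwrite('pics/s1v.png',cv2.resize(a[340:460,280:380],None,fx=5,fy=5,interpolation=0))
cv2.imwrite('pics/t1v.png',cv2.resize(b[235:345,230:330],None,fx=5.4,fy=5.4,interpolation=0))
cv2.imwrite('pics/s1c.png',cv2.resize(a[200:330,190:330],None,fx=4.5,fy=4.5,interpolation=0))
cv2.imwrite('pics/t1vial.png',cv2.resize(b[255:310,390:480],None,fx=8,fy=8,interpolation=0))
E
```

```text
[318.3563 306.1712] [318.5318 263.3114] [275.2774 305.8511]
knob [0.5547 0.0934 0.118 ] [0.5453 0.0749 0.118 ] (array([0.5526, 0.095 , 0.1056]), np.float64(0.006500509354951744))
mouth [0.4901 0.1061 0.092 ] [0.4945 0.1164 0.092 ] (array([0.4915, 0.1052, 0.099 ]), np.float64(0.0030273743618549355))
spring [0.4912 0.109  0.076 ] [0.4936 0.1075 0.076 ] (array([0.4925, 0.1089, 0.0752]), np.float64(0.002635078373897748))
reading [0.4964 0.0702 0.092 ] [0.494  0.0595 0.092 ] (array([0.4961, 0.0707, 0.0846]), np.float64(0.0010151109264775397))
color [0.5514 0.0976 0.    ] [0.5502 0.0882 0.    ] (array([ 0.5521,  0.0982, -0.0075]), np.float64(0.00026769667561330233))
top [0.5544 0.0877 0.092 ]  
vial [ 0.5545 -0.2539  0.038 ] [ 0.5542 -0.2563  0.038 ] (array([ 0.5547, -0.2545,  0.0359]), np.float64(0.00011920876809714545))
p1 [ 0.575  -0.1946  0.038 ] [ 0.5713 -0.1918  0.038 ] (array([ 0.5728, -0.1938,  0.0399]), np.float64(0.004124876754852711))
p2 [ 0.5274 -0.3204  0.038 ] [ 0.5293 -0.3192  0.038 ] (array([ 0.5281, -0.3201,  0.0393]), np.float64(0.0016428132882197743))
```

View pics/t1v.png

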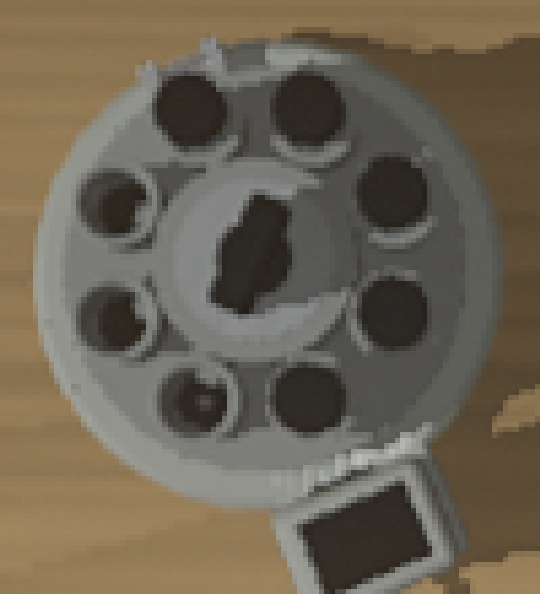

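View pics/s1c.png

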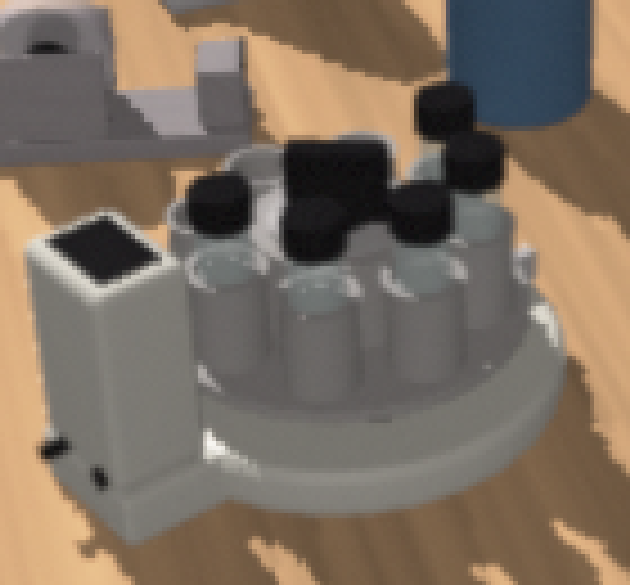

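View pics/s1v.png

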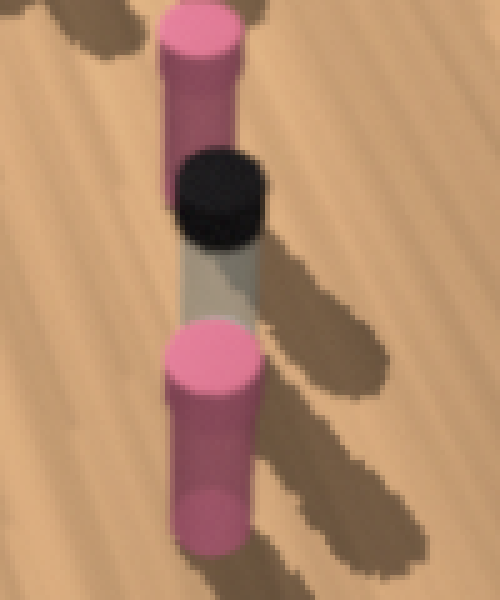

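View pics/t1vial.png

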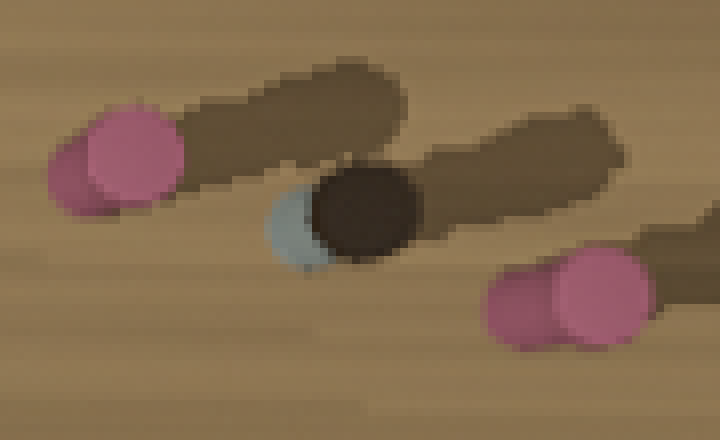

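```bash
cat > fit.py <<'E'
from h import *
from scipy.optimize import least_squares
np.set_printoptions(precision=4,suppress=True)
class D(dict): pass
T=snap('top');S=snap('side')
g=T['image'].max(2).astype(int)
m=((g<62)).astype(np.uint8)
n,l,st,ce=cv2.connectedComponentsWithStats(m[235:345,230:330])
for i in range(1,n):
    if st[i,4]>30: print('top',st[i],ce[i]+[230,235])
caps=np.array([(190,111),(309,108),(393,192),(394,313),(309,398)])
g=S['image'].max(2).astype(int)
n,l,st,ce=cv2.connectedComponentsWithStats((g<45).astype(np.uint8)[200:330,190:330])
for i in range(1,n):
    if st[i,4]>20: print('side',st[i],ce[i]+[190,200])
m=(T['image'].max(2)<55).astype(np.uint8)[255:310,390:480]
n,l,st,ce=cv2.connectedComponentsWithStats(m)
for i in range(1,n):
    if st[i,4]>20: print('vial top',st[i],ce[i]+[390,255])
m=(S['image'].max(2)<50).astype(np.uint8)[340:460,280:380]
n,l,st,ce=cv2.connectedComponentsWithStats(m)
for i in range(1,n):
    if st[i,4]>20: print('vial side',st[i],ce[i]+[280,340])
import pickle
pickle.dump((T,S),open('cams.pkl','wb'))
E
python3 fit.py
```

```text
top [ 50  13  14  14 147] [286.5374 254.8231]
top [ 29  14  13  13 138] [264.8913 254.9783]
top [ 66  29  13  14 145] [302.1034 270.2552]
top [17 33 10 10 64] [251.6719 272.7344]
top [ 39  36  15  22 214] [276.5981 281.8785]
top [ 66  51  13  14 137] [302.4015 292.6423]
top [18 54  9 11 71] [251.4225 294.1408]
top [ 51  67  13  13 136] [286.9559 308.2721]
top [32 69 10 11 65] [266.3846 309.1846]
top [ 56  90  24  20 278] [297.1583 334.3813]
side [ 63  19  49  39 947] [275.0106 240.0306]
side [ 42  39  13  13 151] [238.2318 245.0728]
side [ 12  49  21  13 150] [212.4533 255.02  ]
vial top [ 39  21  13  11 116] [435. 281.]
vial side [ 36  30  17  20 280] [323.6071 379.5929]
```

```bash
cat > model.py <<'E'
from h import *
from scipy.optimize import least_squares
import pickle
np.set_printoptions(precision=4,suppress=True)
A=np.linspace(0,2*np.pi,48,endpoint=False)
def cylc(p,x,y,z0,z1,r=.014):
    pts=np.array([proj(p,[x+r*np.cos(a),y+r*np.sin(a),z]) for z in(z0,z1) for a in A],np.float32)
    M=cv2.moments(cv2.convexHull(pts)); return np.array([M['m10']/M['m00'],M['m01']/M['m00']])
if __name__=='__main__':
    T,S=pickle.load(open('cams.pkl','rb'))
    ct=np.array([(286.54,254.82),(264.89,254.98),(302.1,270.26),(302.4,292.64),(286.96,308.27)])
    cs=np.array([(220,205),(315,230),(420,212),(472,160),(445,110)])/4.5+[190,200]-.4
    # angles relative to pocket (pocket at th): loaded ones at +45 (reading) ... +225 ccw
    def res(q,p,obs,order):
        x,y,th=q
        return np.concatenate([cylc(p,x+.06*np.cos(th+k*np.pi/4),y+.06*np.sin(th+k*np.pi/4),.114,.132)-o for k,o in zip(order,obs)])
    # top view: order ccw from reading block: (286.96,308.27)=1,(302.4,292.6)=2,(302.1,270.3)=3,(286.5,254.8)=4,(264.9,255)=5
    th0=np.radians(180-20)
    for nm,p,o,k in [('T',T,ct,[4,5,3,2,1]),('S',S,cs,[1,2,3,4,5])]:
        r=least_squares(res,[.55,.09,th0],args=(p,o,k)); print(nm,r.x,np.degrees(r.x[2]),np.abs(r.fun).max(),r.fun.round(1))
        x,y,th=r.x; print('  pocket',x+.06*np.cos(th),y+.06*np.sin(th),'reading',x+.06*np.cos(th+np.pi/4),y+.06*np.sin(th+np.pi/4))
    r=least_squares(lambda q:np.concatenate([res(q,T,ct,[4,5,3,2,1]),res(q,S,cs,[1,2,3,4,5])]),[.55,.09,th0]);print(r.x,np.degrees(r.x[2]),r.fun.round(1))
    for nm,p,o in [('T',T,(435,281)),('S',S,(323.6,379.6))]:
        for c in [o]:
            r=least_squares(lambda q:cylc(p,q[0],q[1],.058,.076)-c,[.55,-.25]); print('vial',nm,r.x)
    r=least_squares(lambda q:np.concatenate([cylc(T,q[0],q[1],.058,.076)-(435,281),cylc(S,q[0],q[1],.058,.076)-(323.6,379.6)]),[.55,-.25]); print('vial',r.x,r.fun)
E
python3 model.py
```

```text
T [0.5466 0.0895 2.7775] 159.13970478249405 0.4911933520080538 [-0.2  0.1 -0.5  0.4  0.2 -0.2  0.3 -0.4  0.1  0.3]
  pocket 0.49050303214740193 0.11084443547153036 reading 0.49181706025324445 0.06494122746169827
S [0.5471 0.0875 2.7946] 160.11678999887022 0.9932306183167725 [ 0.3  0.3  0.4  0.3  0.8 -0.2  0.2 -0.  -1.   0.1]
  pocket 0.4906783547752429 0.10791803652359866 reading 0.4927749575338403 0.06204391056648097
[0.5475 0.0894 2.7639] 158.36076566485283 [ 0.3 -0.2 -0.1 -0.2  0.4 -0.3  0.2 -0.5 -0.2 -0.  -0.3 -0.6 -0.6 -0.3
 -0.1 -0.4  0.  -0.  -0.5  0. ]
vial T [ 0.5545 -0.2544]
vial S [ 0.5551 -0.2568]
vial [ 0.555  -0.2557] [ 0.5851 -0.2448 -0.2577 -0.4813]
```

```bash
cat > go.py <<'E'
import sys
from h import *
from scipy.spatial.transform import Rotation as Ro
np.set_printoptions(precision=4,suppress=True)
def delta(pos,yaw,quiet=False):
    # yaw: world angle (deg) of tool y axis, tool straight down
    s=sensors.state(); R0=np.array(s['orientation']); p=np.array(s['ee_pos'])
    y=np.array([np.cos(np.radians(yaw)),np.sin(np.radians(yaw)),0]); z=np.array([0,0,-1.]); x=np.cross(y,z)
    R=np.stack([x,y,z],1)
    d=R0.T@(np.array(pos)-p)*100; w=Ro.from_matrix(R0.T@R).as_rotvec()
    print('t',round(s['time'],2),'pos',p,'yaw',np.degrees(np.arctan2(R0[1,1],R0[0,1])).round(2),'tilt',R0[:,2],'F',np.array(s['force']),'w',round(s['width'],3))
    print('delta', ' '.join('%.2f'%v for v in d),' '.join('%.3f'%v for v in w))
if __name__=='__main__':
    a=list(map(float,sys.argv[1:])); delta(a[:3],a[3])
E
python3 go.py .5548 -.2555 .16 -21
```

```text
t 1.5 pos [ 0.2293 -0.6878  0.2108] yaw -71.56 tilt [-0.0001 -0.     -1.    ] F [-0.7711 -0.3153 -0.2569] w 0.997
delta 44.55 -30.71 5.07 -0.000 0.000 -0.882
```

Emit:
apply_moves --deltas "44.55 -30.71 3 0 0 -0.882;44.55 -30.71 3 0 0 -0.882;44.55 -30.71 3 0 0 -0.882;44.55 -30.71 3 0 0 -0.882;44.55 -30.71 3 0 0 -0.882;44.55 -30.71 3 0 0 -0.882;44.55 -30.71 3 0 0 -0.882;44.55 -30.71 3 0 0 -0.882" --fingers 0.85

```text
time: 2.17
ee_pos: [0.4303, -0.4205, 0.1925]
orientation: [[0.352, 0.936, 0.0], [0.936, -0.352, -0.0], [-0.0, 0.001, -1.0]]
force: [0.4, -0.8, -0.4]
width: 0.849
```

```bash
python3 go.py .5548 -.2555 .16 -21
```

```text
t 2.17 pos [ 0.4303 -0.4205  0.1925] yaw -20.62 tilt [ 0.0004 -0.0004 -1.    ] F [ 0.383  -0.813  -0.3738] w 0.849
delta 19.83 5.84 3.25 0.001 0.000 0.007
```

Emit:
apply_moves --deltas "19.83 5.84 3.25 0 0 -0.007;19.83 5.84 3.25 0 0 -0.007;19.83 5.84 3.25 0 0 -0.007;19.83 5.84 3.25 0 0 -0.007;19.83 5.84 3.25 0 0 -0.007;19.83 5.84 3.25 0 0 -0.007;19.83 5.84 3.25 0 0 -0.007;19.83 5.84 3.25 0 0 -0.007"

```text
time: 2.83
ee_pos: [0.5546, -0.2555, 0.1599]
orientation: [[0.345, 0.939, -0.0], [0.939, -0.345, -0.001], [-0.001, 0.0, -1.0]]
force: [-0.2, -0.6, 0.7]
width: 0.851
```

```bash
python3 - <<'E'
from h import *
S=snap('side','s2.png');T=snap('top','t2.png')
a=S['image'][:,:,::-1];b=T['image'][:,:,::-1]
cv2.imwrite('pics/s2c.png',cv2.resize(a[260:460,220:420],None,fx=3,fy=3,interpolation=0))
cv2.imwrite('pics/t2c.png',cv2.resize(b[220:340,370:520],None,fx=4,fy=4,interpolation=0))
E
python3 go.py .5548 -.2555 .065 -21
```

```text
t 2.93 pos [ 0.5539 -0.2571  0.1601] yaw -20.34 tilt [ 0.     -0.0012 -1.    ] F [ 0.0261 -0.1768 -0.6425] w 0.847
delta 0.19 0.03 9.51 0.000 0.001 0.012
```

View pics/s2c.png

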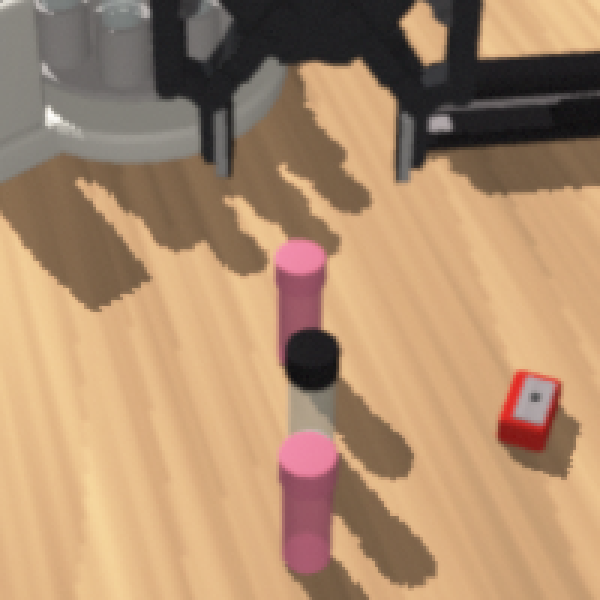

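View pics/t2c.png

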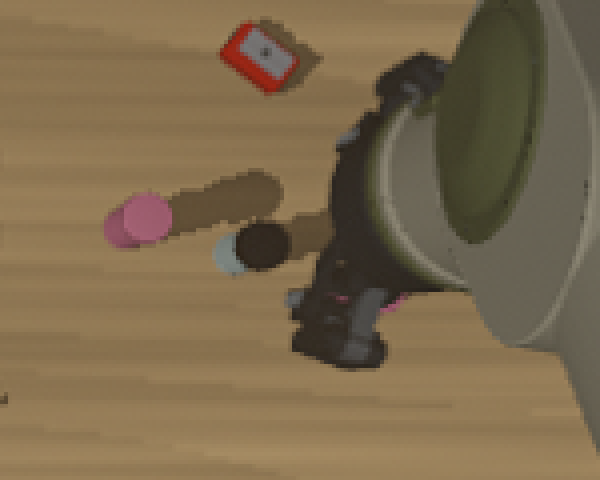

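Emit:
apply_moves --deltas "0.15 0.05 4 0 0 0.012;0.15 0.05 7 0 0 0.012;0.15 0.05 9.5 0 0 0.012;0.15 0.05 9.5 0 0 0.012;0.15 0.05 9.5 0 0 0.012"

```text
time: 3.35
ee_pos: [0.5535, -0.2571, 0.0646]
orientation: [[0.361, 0.933, -0.002], [0.933, -0.361, -0.001], [-0.002, -0.002, -1.0]]
force: [0.4, 0.4, -0.2]
width: 0.85
```

```bash
python3 - <<'E'
from h import *
S=snap('side','s3.png');T=snap('top','t3.png')
a=S['image'][:,:,::-1];b=T['image'][:,:,::-1]
cv2.imwrite('pics/s3c.png',cv2.resize(a[300:460,230:410],None,fx=3.5,fy=3.5,interpolation=0))
for n,w in [('L',(.5144,-.24)),('c',(.5548,-.2555))]: print(proj(S,[*w,.048]))
E
python3 go.py .5548 -.2555 .065 -21
```

```text
[294.28036104 386.51026429]
[323.00279187 387.8552926 ]
t 3.45 pos [ 0.5553 -0.2572  0.0666] yaw -21.11 tilt [ 0.0016 -0.0021 -1.    ] F [0.7527 0.7105 0.1733] w 0.851
delta 0.14 -0.11 0.16 0.002 0.001 -0.002
```

View pics/s3c.png

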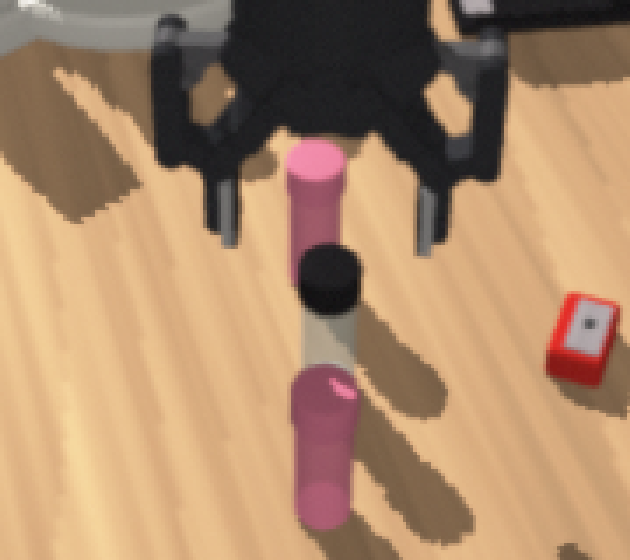

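```bash
python3 - <<'E'
from h import *
import pickle
np.set_printoptions(precision=4,suppress=True)
T,S=pickle.load(open('cams.pkl','rb'))
for z in (.048,.055,.06,.065):
    print(z,onz(S,(295.3,369.5),z),onz(S,(351.6,371.5),z),onz(S,(323.4,370.5),z))
b=cv2.imread('pics/t3.png')
cv2.imwrite('pics/t3c.png',cv2.resize(b[220:340,370:520],None,fx=4,fy=4,interpolation=0))
E
```

```text
0.048 [ 0.5256 -0.2063  0.048 ] [ 0.6079 -0.2368  0.048 ] [ 0.5668 -0.2215  0.048 ]
0.055 [ 0.5238 -0.213   0.055 ] [ 0.6051 -0.2432  0.055 ] [ 0.5645 -0.228   0.055 ]
0.06 [ 0.5226 -0.2178  0.06  ] [ 0.6032 -0.2477  0.06  ] [ 0.5629 -0.2326  0.06  ]
0.065 [ 0.5213 -0.2225  0.065 ] [ 0.6012 -0.2522  0.065 ] [ 0.5613 -0.2373  0.065 ]
```

View pics/t3c.png

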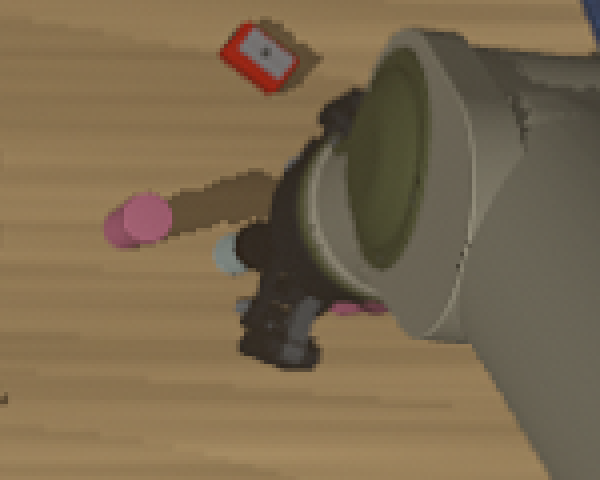

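```bash
python3 - <<'E'
from h import *
import pickle
np.set_printoptions(precision=4,suppress=True)
T,S=pickle.load(open('cams.pkl','rb'))
print(tri(T,(430.7,296.7),S,(295.3,369.5)))
print(tri(T,(443,260.7),S,(351.6,371.5)))
E
```

```text
(array([ 0.5182, -0.2397,  0.0829]), np.float64(0.0027166959819174357))
(array([ 0.5957, -0.2688,  0.0833]), np.float64(0.00327862290427633))
```

Emit:
apply_moves --deltas "0.1 0 0 0 0 0;0.1 0 0 0 0 0;0.1 0 0 0 0 0" --fingers 0.5

```text
time: 3.7
ee_pos: [0.5563, -0.2566, 0.0681]
orientation: [[0.36, 0.933, 0.004], [0.933, -0.36, -0.003], [-0.001, 0.005, -1.0]]
force: [-0.3, 0.1, 0.1]
width: 0.5
```

```bash
python3 - <<'E'
from h import *
S=snap('side','s4.png')
a=S['image'][:,:,::-1]
cv2.imwrite('pics/s4c.png',cv2.resize(a[320:420,260:390],None,fx=6,fy=6,interpolation=0))
E
python3 go.py .5548 -.2555 .065 -21
```

```text
t 3.75 pos [ 0.5562 -0.2565  0.0677] yaw -21.11 tilt [ 0.0032 -0.0028 -1.    ] F [-0.0242  0.0612  0.2509] w 0.496
delta 0.04 -0.16 0.27 0.004 0.001 -0.002
```

View pics/s4c.png

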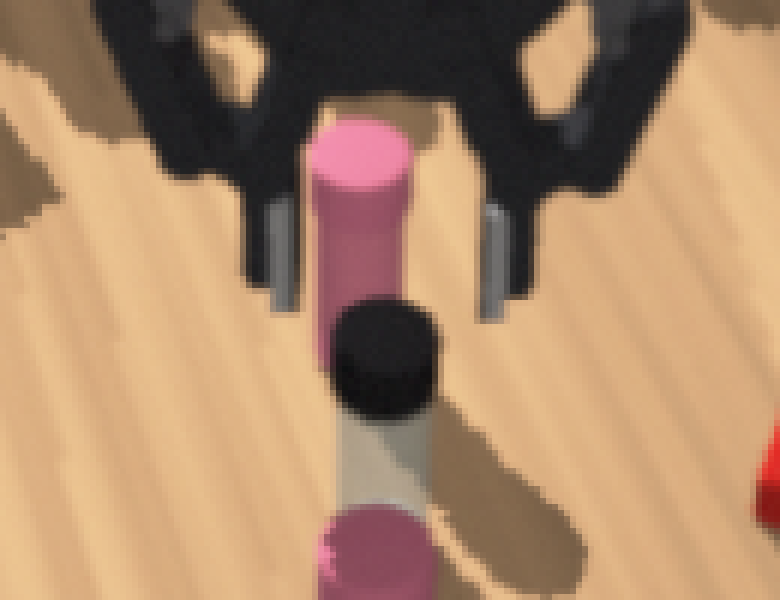

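Emit:
apply_moves --deltas "0.05 -0.1 1.5 0 0 0;0.05 -0.1 2.4 0 0 0;0.05 -0.1 2.4 0 0 0;0.05 -0.1 2.4 0 0 0"

```text
time: 4.08
ee_pos: [0.5551, -0.2555, 0.0433]
orientation: [[0.36, 0.933, 0.002], [0.933, -0.36, -0.002], [-0.001, 0.003, -1.0]]
force: [-1.3, 0.2, 0.2]
width: 0.499
```

```bash
python3 - <<'E'
from h import *
S=snap('side','s5.png')
a=S['image'][:,:,::-1]
cv2.imwrite('pics/s5c.png',cv2.resize(a[320:420,260:390],None,fx=6,fy=6,interpolation=0))
E
python3 go.py .5548 -.2555 .043 -21
```

```text
t 4.13 pos [ 0.5554 -0.2557  0.0437] yaw -21.11 tilt [ 0.0027 -0.0026 -1.    ] F [-1.2528 -0.9288 -0.6729] w 0.498
delta -0.01 -0.06 0.07 0.003 0.001 -0.002
```

View pics/s5c.png

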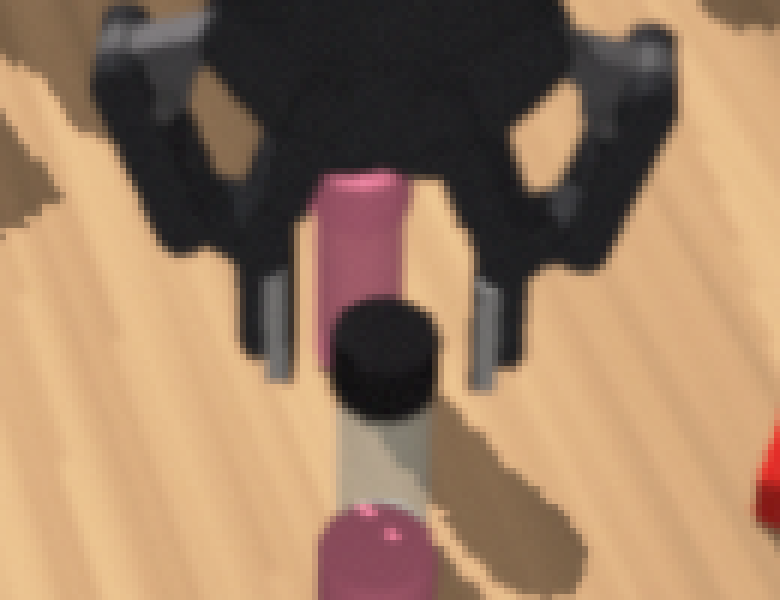

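Emit:
apply_moves --deltas "-0.05 -0.05 0.8 0 0 0;-0.05 -0.05 0.8 0 0 0;-0.05 -0.05 0.8 0 0 0"

```text
time: 4.38
ee_pos: [0.5545, -0.2559, 0.0354]
orientation: [[0.36, 0.933, 0.002], [0.933, -0.36, -0.002], [-0.002, 0.003, -1.0]]
force: [0.5, -0.4, 0.2]
width: 0.499
```

Emit:
apply_moves --deltas "0 0 0 0 0 0;0 0 0 0 0 0;0 0 0 0 0 0;0 0 0 0 0 0" --fingers 0.1 --newtons 50

```text
time: 4.72
ee_pos: [0.5546, -0.2559, 0.0356]
orientation: [[0.36, 0.933, 0.002], [0.933, -0.36, -0.003], [-0.002, 0.003, -1.0]]
force: [0.0, -0.3, 2.2]
width: 0.303
```

```bash
python3 - <<'E'
from h import *
S=snap('side','s6.png')
a=S['image'][:,:,::-1]
cv2.imwrite('pics/s6c.png',cv2.resize(a[320:420,260:390],None,fx=6,fy=6,interpolation=0))
E
python3 go.py .5548 -.2555 .043 -21
```

```text
t 4.77 pos [ 0.5546 -0.256   0.0356] yaw -21.11 tilt [ 0.0023 -0.0025 -1.    ] F [ 0.4707 -0.8194  1.1619] w 0.302
delta 0.05 0.00 -0.74 0.003 0.002 -0.002
```

View pics/s6c.png

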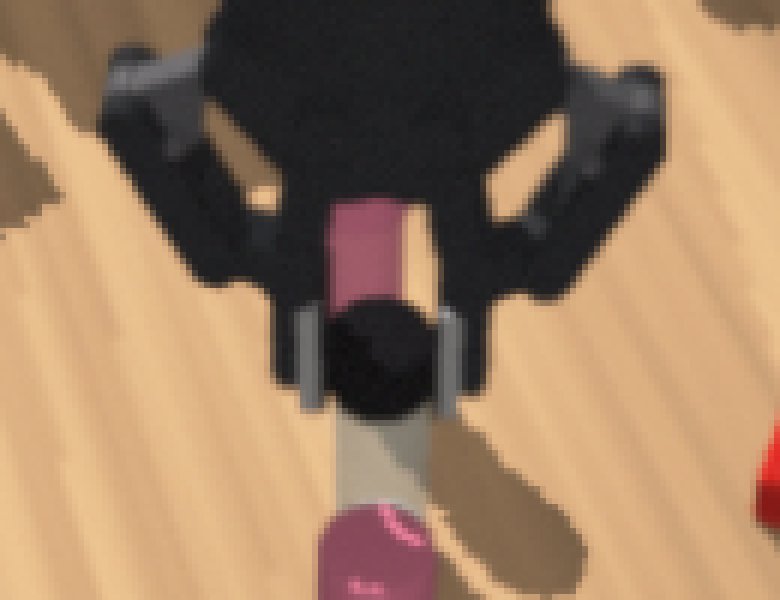

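Emit:
apply_moves --deltas "0 0 -4 0 0 0;0 0 -8 0 0 0;0 0 -12 0 0 0;0 0 -16 0 0 0;0 0 -16.5 0 0 0;0 0 -16.5 0 0 0"

```text
time: 5.27
ee_pos: [0.5556, -0.2562, 0.2037]
orientation: [[0.361, 0.933, 0.008], [0.933, -0.36, -0.005], [-0.002, 0.009, -1.0]]
force: [-0.1, -0.2, -1.2]
width: 0.308
```

```bash
python3 - <<'E'
from h import *
S=snap('side','s7.png')
a=S['image'][:,:,::-1]
cv2.imwrite('pics/s7c.png',cv2.resize(a[230:380,250:400],None,fx=4,fy=4,interpolation=0))
E
python3 go.py .4906 .1095 .2 -21
```

```text
t 5.32 pos [ 0.5544 -0.2558  0.2015] yaw -21.12 tilt [ 0.0042 -0.0035 -1.    ] F [-0.6835  0.2988 -0.564 ] w 0.306
delta 31.78 -19.12 -0.01 0.005 0.002 -0.002
```

View pics/s7c.png

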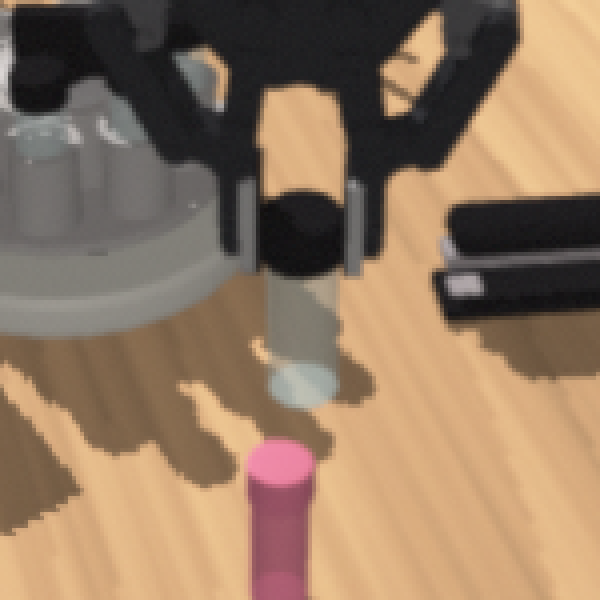

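Emit:
apply_moves --deltas "31.78 -19.12 0 0.005 0.002 -0.002;31.78 -19.12 0 0.005 0.002 -0.002;31.78 -19.12 0 0.005 0.002 -0.002;31.78 -19.12 0 0.005 0.002 -0.002;31.78 -19.12 0 0.005 0.002 -0.002;31.78 -19.12 0 0.005 0.002 -0.002;31.78 -19.12 0 0.005 0.002 -0.002;31.78 -19.12 0 0.005 0.002 -0.002"

```text
time: 5.98
ee_pos: [0.4951, 0.0743, 0.1981]
orientation: [[0.359, 0.933, -0.003], [0.933, -0.359, -0.0], [-0.002, -0.003, -1.0]]
force: [0.1, 0.2, -0.5]
width: 0.306
```

```bash
python3 go.py .4906 .1095 .2 -21
```

```text
t 5.98 pos [0.4951 0.0743 0.1981] yaw -21.01 tilt [-0.0031 -0.0004 -1.    ] F [ 0.1011  0.2107 -0.5319] w 0.306
delta 3.13 -1.69 -0.19 -0.003 0.002 -0.000
```

Emit:
apply_moves --deltas "3.13 -1.69 0 0 0 0;3.13 -1.69 0 0 0 0;3.13 -1.69 0 0 0 0;3.13 -1.69 0 0 0 0"

```text
time: 6.32
ee_pos: [0.4897, 0.109, 0.1965]
orientation: [[0.358, 0.934, -0.006], [0.934, -0.358, -0.002], [-0.004, -0.005, -1.0]]
force: [0.4, 0.3, -1.0]
width: 0.305
```

```bash
python3 - <<'E'
from h import *
S=snap('side','s8.png');T=snap('top','t8.png')
a=S['image'][:,:,::-1];b=T['image'][:,:,::-1]
cv2.imwrite('pics/s8c.png',cv2.resize(a[160:310,180:330],None,fx=4,fy=4,interpolation=0))
cv2.imwrite('pics/t8c.png',cv2.resize(b[230:360,210:360],None,fx=4,fy=4,interpolation=0))
E
python3 go.py .4906 .1095 .2 -21
```

```text
t 6.42 pos [0.4903 0.1079 0.1971] yaw -21.13 tilt [-0.0049 -0.0014 -1.    ] F [-0.0571  0.8287 -0.8938] w 0.307
delta 0.16 -0.03 -0.29 -0.004 0.003 -0.002
```

View pics/s8c.png

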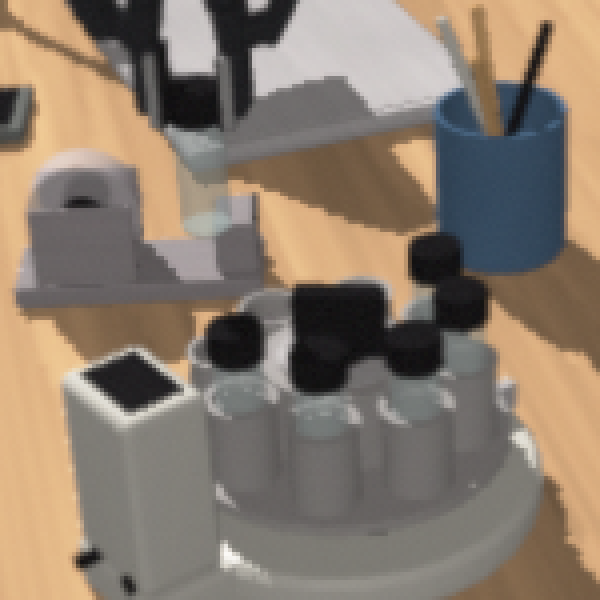

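View pics/t8c.png

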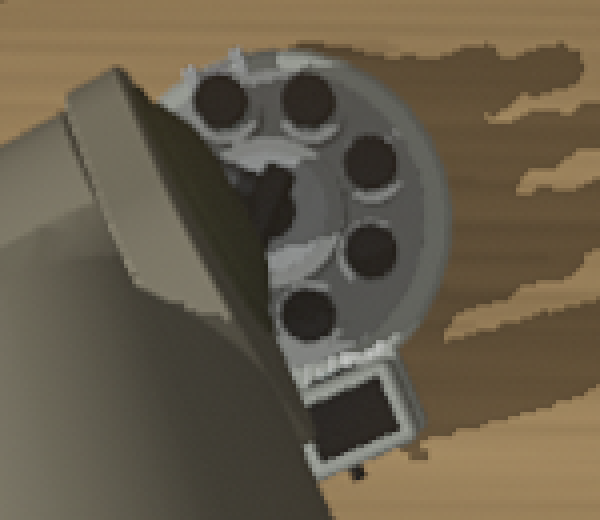

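```bash
python3 - <<'E'
from h import *
import pickle
T,S=pickle.load(open('cams.pkl','rb'))
print(onz(S,(232,216),.1615), proj(S,[.4907,.109,.092]), proj(S,[.4903,.1079,.1615]))
E
python3 go.py .4907 .109 .14 -21
```

```text
[0.49131547 0.10971939 0.1615    ] [234.59647593 246.97786009] [231.63900739 216.51130429]
t 6.42 pos [0.4903 0.1079 0.1971] yaw -21.13 tilt [-0.0049 -0.0014 -1.    ] F [-0.0571  0.8287 -0.8938] w 0.307
delta 0.13 0.02 5.71 -0.004 0.003 -0.002
```

Emit:
apply_moves --deltas "0.13 0.02 2.5 -0.004 0.003 -0.002;0.13 0.02 4.5 -0.004 0.003 -0.002;0.13 0.02 5.5 -0.004 0.003 -0.002;0.13 0.02 5.7 -0.004 0.003 -0.002;0.13 0.02 5.7 -0.004 0.003 -0.002"

```text
time: 6.83
ee_pos: [0.4905, 0.1081, 0.1396]
orientation: [[0.36, 0.933, -0.002], [0.933, -0.36, -0.001], [-0.001, -0.001, -1.0]]
force: [0.5, -0.3, 0.1]
width: 0.31
```

```bash
python3 - <<'E'
from h import *
S=snap('side','s9.png')
a=S['image'][:,:,::-1]
cv2.imwrite('pics/s9c.png',cv2.resize(a[190:290,190:300],None,fx=5.5,fy=5.5,interpolation=0))
E
python3 go.py .4907 .109 .128 -21
```

```text
t 6.88 pos [0.491  0.1085 0.1403] yaw -21.07 tilt [-0.0003 -0.0001 -1.    ] F [ 0.4345  0.0226 -0.9448] w 0.311
delta 0.04 -0.04 1.23 -0.000 0.000 -0.001
```

View pics/s9c.png

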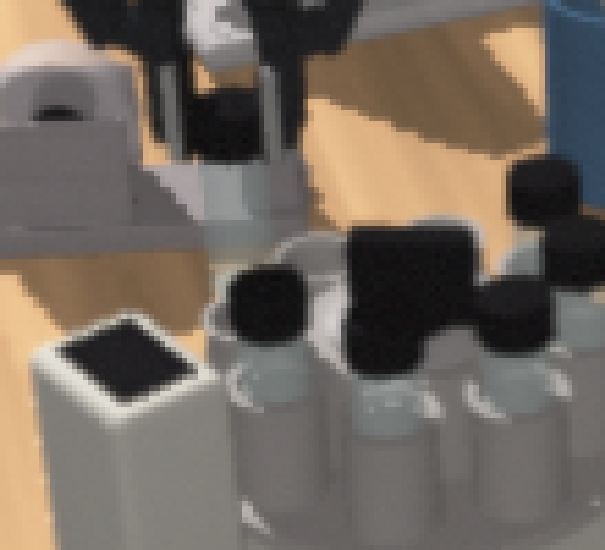

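```bash
python3 - <<'E'
from h import *
import pickle
T,S=pickle.load(open('cams.pkl','rb'))
S0=cv2.imread('pics/side1.png')
x,y,th=.5471,.0880,np.radians(159.6)
crop=S0[210:310,190:310].copy(); k=6
big=cv2.resize(crop,None,fx=k,fy=k,interpolation=cv2.INTER_CUBIC)
big=cv2.convertScaleAbs(big,alpha=1.3,beta=0)
for j in range(8):
    c=[x+.06*np.cos(th+j*np.pi/4),y+.06*np.sin(th+j*np.pi/4)]
    for r,z,col in [(.0185,.092,(0,0,255)),(.014,.132,(0,255,0))]:
        if z>.1 and j not in(1,2,3,4,5): continue
        pts=np.array([(proj(S,[c[0]+r*np.cos(a),c[1]+r*np.sin(a),z])-[190,210]+.5)*k for a in np.linspace(0,6.3,60)])
        cv2.polylines(big,[pts.astype(int)],True,col,1)
cv2.imwrite('pics/ov_s.png',big)
T0=cv2.imread('pics/top1.png')
x,y,th=.5466,.0895,np.radians(159.1)
big=cv2.resize(T0[230:330,230:330],None,fx=6,fy=6,interpolation=cv2.INTER_CUBIC)
big=cv2.convertScaleAbs(big,alpha=1.5,beta=0)
for j in range(8):
    c=[x+.06*np.cos(th+j*np.pi/4),y+.06*np.sin(th+j*np.pi/4)]
    for r,z,col in [(.0185,.092,(0,0,255)),(.013,.092,(255,0,255)),(.014,.132,(0,255,0))]:
        if z>.1 and j not in(1,2,3,4,5): continue
        pts=np.array([(proj(T,[c[0]+r*np.cos(a),c[1]+r*np.sin(a),z])-[230,230]+.5)*6 for a in np.linspace(0,6.3,60)])
        cv2.polylines(big,[pts.astype(int)],True,col,1)
cv2.imwrite('pics/ov_t.png',big)
E
```

```text
(no output)
```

View pics/ov_s.png

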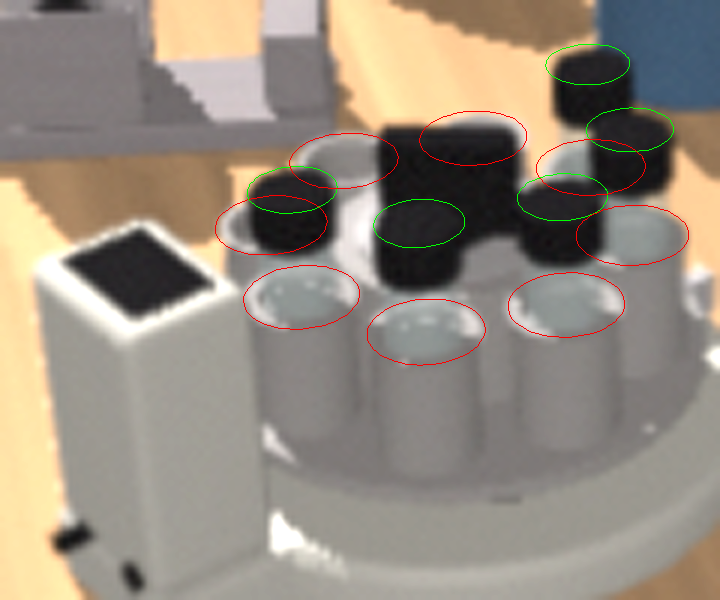

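View pics/ov_t.png

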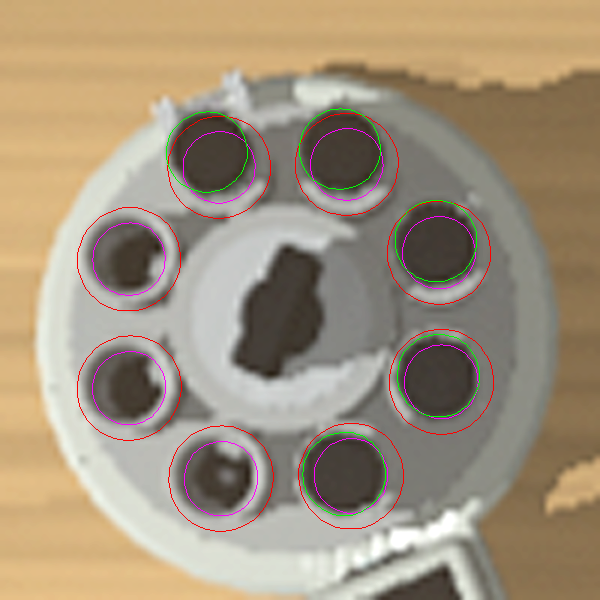

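Emit:
apply_moves --deltas "0.04 -0.02 0.4 0 0 0;0.04 -0.02 0.8 0 0 0;0.04 -0.02 1.1 0 0 0;0.04 -0.02 1.3 0 0 0;0.04 -0.02 1.4 0 0 0;0.04 -0.02 1.4 0 0 0"

```text
time: 7.38
ee_pos: [0.4908, 0.1089, 0.1261]
orientation: [[0.359, 0.933, -0.001], [0.933, -0.359, -0.0], [-0.0, -0.0, -1.0]]
force: [0.2, -0.6, -0.2]
width: 0.301
```

```bash
python3 go.py .4907 .109 .12 -21
```

```text
t 7.38 pos [0.4908 0.1089 0.1261] yaw -21.06 tilt [-0.0006 -0.0003 -1.    ] F [ 0.1825 -0.5881 -0.2431] w 0.301
delta 0.00 -0.01 0.61 -0.000 0.000 -0.001
```

Emit:
apply_moves --deltas "0 0 0.15 0 0 0;0 0 0.3 0 0 0;0 0 0.4 0 0 0;0 0 0.4 0 0 0"

```text
time: 7.72
ee_pos: [0.4909, 0.1091, 0.122]
orientation: [[0.359, 0.933, -0.001], [0.933, -0.359, -0.0], [-0.0, -0.0, -1.0]]
force: [0.8, 1.4, -1.1]
width: 0.307
```

Emit:
apply_moves --deltas "0 0 0.15 0 0 0;0 0 0.3 0 0 0;0 0 0.4 0 0 0;0 0 0.4 0 0 0"

```text
time: 8.05
ee_pos: [0.4909, 0.1093, 0.1178]
orientation: [[0.359, 0.933, -0.0], [0.933, -0.359, 0.0], [-0.0, -0.0, -1.0]]
force: [0.9, 0.7, -0.3]
width: 0.31
```

Emit:
apply_moves --deltas "0 0 0.1 0 0 0;0 0 0.2 0 0 0;0 0 0.3 0 0 0;0 0 0.3 0 0 0"

```text
time: 8.38
ee_pos: [0.4909, 0.1093, 0.1146]
orientation: [[0.359, 0.933, -0.001], [0.933, -0.359, 0.0], [-0.0, -0.001, -1.0]]
force: [1.1, 0.9, -1.2]
width: 0.31
```

Emit:
apply_moves --deltas "0 0 0.1 0 0 0;0 0 0.2 0 0 0;0 0 0.3 0 0 0"

```text
time: 8.63
ee_pos: [0.4916, 0.1094, 0.1119]
orientation: [[0.359, 0.933, 0.001], [0.933, -0.359, 0.0], [0.001, 0.0, -1.0]]
force: [1.7, 0.9, 7.9]
width: 0.306
```

Emit:
apply_moves --deltas "0 0 0.07 0 0 0;0 0 0.14 0 0 0;0 0 0.2 0 0 0"

```text
time: 8.88
ee_pos: [0.4921, 0.1096, 0.1102]
orientation: [[0.359, 0.933, 0.002], [0.933, -0.359, 0.001], [0.001, 0.002, -1.0]]
force: [1.4, 0.4, 6.0]
width: 0.309
```

Emit:
apply_moves --deltas "0 0 0.07 0 0 0;0 0 0.14 0 0 0;0 0 0.2 0 0 0"

```text
time: 9.13
ee_pos: [0.4922, 0.1097, 0.1083]
orientation: [[0.359, 0.933, 0.002], [0.933, -0.359, 0.001], [0.002, 0.002, -1.0]]
force: [0.4, 1.0, 3.8]
width: 0.308
```

Emit:
apply_moves --deltas "0 0 0.07 0 0 0;0 0 0.14 0 0 0;0 0 0.2 0 0 0"

```text
time: 9.38
ee_pos: [0.4922, 0.1097, 0.1062]
orientation: [[0.359, 0.933, 0.002], [0.933, -0.359, 0.001], [0.002, 0.002, -1.0]]
force: [-0.0, 0.6, 4.4]
width: 0.308
```

Emit:
apply_moves --deltas "0 0 0.07 0 0 0;0 0 0.14 0 0 0;0 0 0.2 0 0 0"

```text
time: 9.63
ee_pos: [0.4922, 0.1097, 0.1041]
orientation: [[0.359, 0.933, 0.002], [0.933, -0.359, 0.001], [0.002, 0.002, -1.0]]
force: [0.5, 1.0, 4.9]
width: 0.305
```

Emit:
apply_moves --deltas "0 0 0.05 0 0 0;0 0 0.1 0 0 0"

```text
time: 9.8
ee_pos: [0.4922, 0.1097, 0.1031]
orientation: [[0.359, 0.933, 0.002], [0.933, -0.359, 0.001], [0.002, 0.002, -1.0]]
force: [1.0, 0.9, 4.3]
width: 0.305
```

Emit:
apply_moves --deltas "0 0 0.05 0 0 0;0 0 0.1 0 0 0"

```text
time: 9.97
ee_pos: [0.4922, 0.1097, 0.102]
orientation: [[0.359, 0.933, 0.002], [0.933, -0.359, 0.001], [0.002, 0.002, -1.0]]
force: [-0.4, 1.2, 4.5]
width: 0.311
```

Emit:
apply_moves --deltas "0 0 0.05 0 0 0;0 0 0.1 0 0 0"

```text
time: 10.13
ee_pos: [0.4922, 0.1097, 0.101]
orientation: [[0.359, 0.933, 0.002], [0.933, -0.359, 0.001], [0.002, 0.002, -1.0]]
force: [0.5, 1.7, 3.8]
width: 0.307
```

Emit:
apply_moves --deltas "0 0 0.05 0 0 0;0 0 0.1 0 0 0"

```text
time: 10.3
ee_pos: [0.4923, 0.1097, 0.0999]
orientation: [[0.359, 0.933, 0.002], [0.933, -0.359, 0.001], [0.002, 0.002, -1.0]]
force: [0.2, 1.5, 4.6]
width: 0.308
```

Emit:
apply_moves --deltas "0 0 0.05 0 0 0;0 0 0.1 0 0 0"

```text
time: 10.47
ee_pos: [0.4922, 0.1097, 0.0988]
orientation: [[0.359, 0.933, 0.002], [0.933, -0.359, 0.001], [0.002, 0.002, -1.0]]
force: [0.4, 0.9, 2.7]
width: 0.307
```

```bash
python3 - <<'E'
from h import *
S=snap('side','s10.png')
a=S['image'][:,:,::-1]
cv2.imwrite('pics/s10c.png',cv2.resize(a[190:290,190:300],None,fx=5.5,fy=5.5,interpolation=2))
E
```

```text
(no output)
```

View pics/s10c.png

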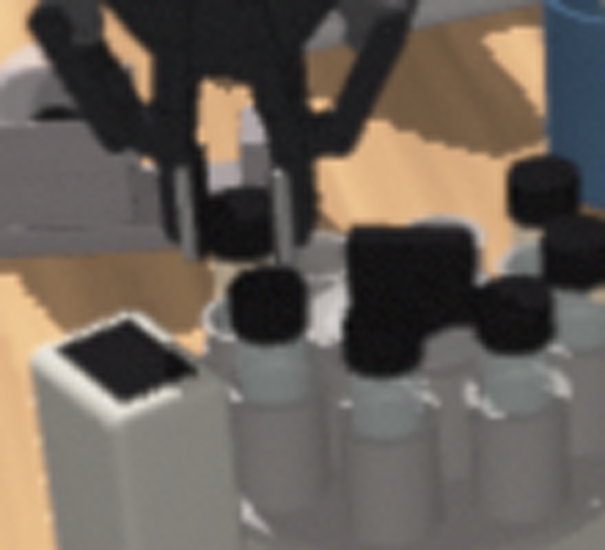

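Emit:
apply_moves --deltas "0 0 0.05 0 0 0;0 0 0.1 0 0 0"

```text
time: 10.68
ee_pos: [0.4922, 0.1097, 0.0977]
orientation: [[0.359, 0.933, 0.002], [0.933, -0.359, 0.001], [0.002, 0.002, -1.0]]
force: [0.9, 1.6, 3.1]
width: 0.306
```

Emit:
apply_moves --deltas "0 0 0.05 0 0 0;0 0 0.1 0 0 0"

```text
time: 10.85
ee_pos: [0.4922, 0.1097, 0.0967]
orientation: [[0.359, 0.933, 0.002], [0.933, -0.359, 0.001], [0.002, 0.002, -1.0]]
force: [0.5, 1.9, 3.3]
width: 0.31
```

Emit:
apply_moves --deltas "0 0 0.05 0 0 0;0 0 0.1 0 0 0"

```text
time: 11.02
ee_pos: [0.4922, 0.1097, 0.0956]
orientation: [[0.359, 0.933, 0.002], [0.933, -0.359, 0.001], [0.002, 0.002, -1.0]]
force: [-0.7, 0.8, 2.9]
width: 0.304
```

Emit:
apply_moves --deltas "0 0 0.05 0 0 0;0 0 0.1 0 0 0"

```text
time: 11.18
ee_pos: [0.4922, 0.1097, 0.0945]
orientation: [[0.359, 0.933, 0.002], [0.933, -0.359, 0.001], [0.002, 0.002, -1.0]]
force: [1.0, 0.8, 3.4]
width: 0.306
```

Emit:
apply_moves --deltas "0 0 0.05 0 0 0;0 0 0.1 0 0 0"

```text
time: 11.35
ee_pos: [0.4923, 0.1097, 0.0935]
orientation: [[0.359, 0.933, 0.002], [0.933, -0.359, 0.001], [0.002, 0.002, -1.0]]
force: [-0.5, 1.3, 3.3]
width: 0.304
```

Emit:
apply_moves --deltas "0 0 0.05 0 0 0;0 0 0.1 0 0 0"

```text
time: 11.52
ee_pos: [0.4922, 0.1097, 0.0924]
orientation: [[0.359, 0.933, 0.002], [0.933, -0.359, 0.001], [0.002, 0.002, -1.0]]
force: [1.1, 1.5, 4.0]
width: 0.307
```

Emit:
apply_moves --deltas "0 0 0.05 0 0 0;0 0 0.1 0 0 0"

```text
time: 11.68
ee_pos: [0.4923, 0.1097, 0.0914]
orientation: [[0.359, 0.933, 0.002], [0.933, -0.359, 0.001], [0.002, 0.002, -1.0]]
force: [0.2, 0.9, 4.2]
width: 0.304
```

Emit:
apply_moves --deltas "0 0 0.05 0 0 0;0 0 0.1 0 0 0"

```text
time: 11.85
ee_pos: [0.4922, 0.1097, 0.0903]
orientation: [[0.359, 0.933, 0.002], [0.933, -0.359, 0.001], [0.001, 0.002, -1.0]]
force: [-0.1, 1.6, 4.8]
width: 0.309
```

Emit:
apply_moves --deltas "0 0 0.05 0 0 0;0 0 0.1 0 0 0"

```text
time: 12.02
ee_pos: [0.4926, 0.11, 0.0901]
orientation: [[0.359, 0.933, 0.003], [0.933, -0.359, 0.001], [0.002, 0.003, -1.0]]
force: [-2.7, 1.5, 22.3]
width: 0.308
```

Emit:
apply_moves --deltas "0 0 0.05 0 0 0;0 0 0.1 0 0 0"

```text
time: 12.18
ee_pos: [0.4928, 0.1102, 0.09]
orientation: [[0.359, 0.933, 0.004], [0.933, -0.359, 0.001], [0.003, 0.003, -1.0]]
force: [-4.1, 1.2, 28.1]
width: 0.304
```

Emit:
apply_moves --deltas "0 0 0 0 0 0;0 0 0 0 0 0;0 0 0 0 0 0"

```text
time: 12.43
ee_pos: [0.4926, 0.1102, 0.0903]
orientation: [[0.359, 0.933, 0.004], [0.933, -0.359, 0.001], [0.002, 0.003, -1.0]]
force: [-2.5, 0.9, 9.2]
width: 0.31
```

```bash
python3 - <<'E'
from h import *
S=snap('side','s11.png')
a=S['image'][:,:,::-1]
cv2.imwrite('pics/s11c.png',cv2.resize(a[190:290,190:300],None,fx=5.5,fy=5.5,interpolation=2))
E
```

```text
(no output)
```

View pics/s11c.png

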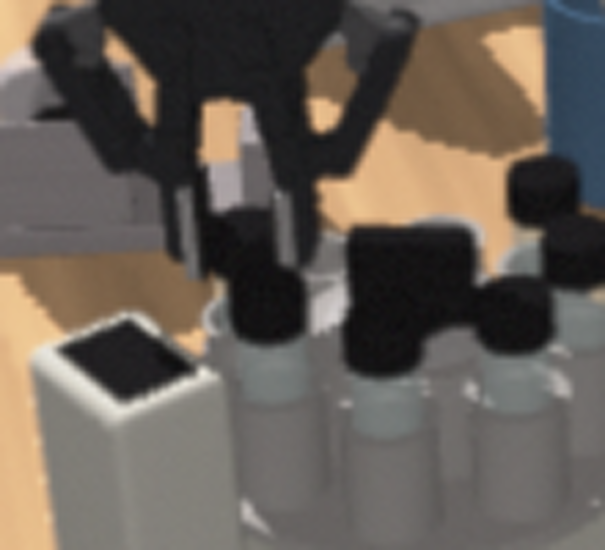

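Emit:
apply_moves --deltas "0 0 0 0 0 0;0 0 0 0 0 0;0 0 0 0 0 0" --fingers 0.41

```text
time: 12.73
ee_pos: [0.4922, 0.1098, 0.0899]
orientation: [[0.359, 0.933, 0.003], [0.933, -0.359, 0.0], [0.002, 0.003, -1.0]]
force: [-0.2, 0.4, 0.6]
width: 0.411
```

Emit:
apply_moves --deltas "0 0 -0.3 0 0 0;0 0 -1 0 0 0;0 0 -2 0 0 0;0 0 -4 0 0 0;0 0 -6 0 0 0;0 0 -8 0 0 0;0 0 -10 0 0 0;0 0 -10 0 0 0"

```text
time: 13.4
ee_pos: [0.4936, 0.1103, 0.1942]
orientation: [[0.359, 0.933, 0.009], [0.933, -0.359, 0.002], [0.005, 0.008, -1.0]]
force: [0.7, 0.1, 1.0]
width: 0.405
```

```bash
python3 - <<'E'
from h import *
S=snap('side','s12.png');T=snap('top','t12.png')
a=S['image'][:,:,::-1]
cv2.imwrite('pics/s12c.png',cv2.resize(a[190:290,190:300],None,fx=5.5,fy=5.5,interpolation=2))
E
python3 go.py .547 .0888 .19 -111
```

```text
t 13.5 pos [0.4924 0.1097 0.1913] yaw -21.07 tilt [ 0.0056  0.0009 -1.    ] F [ 0.485   0.4552 -0.3339] w 0.408
delta 0.01 5.85 0.16 0.002 -0.006 1.570
```

View pics/s12c.png

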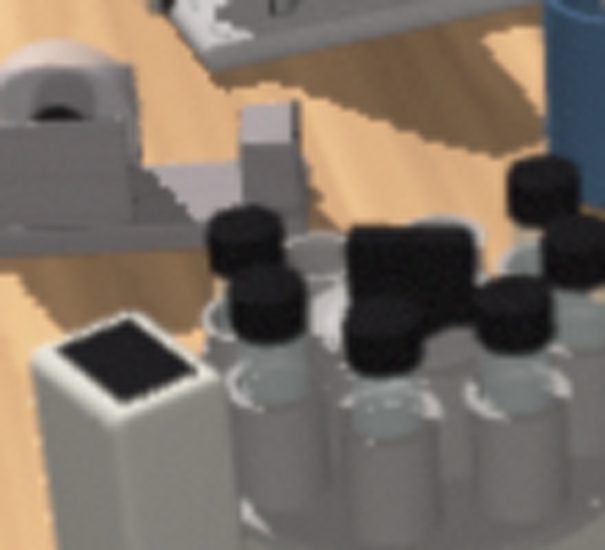

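Emit:
apply_moves --deltas "0.03 5.87 0 0 0 0.12;0.03 5.87 0 0 0 0.24;0.03 5.87 0 0 0 0.36;0.03 5.87 0 0 0 0.48;0.03 5.87 0 0 0 0.6;0.03 5.87 0 0 0 0.72;0.03 5.87 0 0 0 0.84;0.03 5.87 0 0 0 0.96"

```text
time: 14.17
ee_pos: [0.5466, 0.0887, 0.1907]
orientation: [[0.972, 0.235, 0.004], [0.235, -0.972, 0.0], [0.004, 0.001, -1.0]]
force: [1.0, 0.6, -0.2]
width: 0.407
```

```bash
python3 go.py .5472 .0887 .19 -111; python3 -c "
from h import *
print(sensors.state()['joint_positions'])"
```

```text
t 14.17 pos [0.5466 0.0887 0.1907] yaw -76.41 tilt [ 0.0039  0.0004 -1.    ] F [ 0.9552  0.5832 -0.2179] w 0.407
delta 0.05 0.01 0.07 -0.001 -0.004 0.604
[-13.44828605  24.00070351  -2.29093605 115.52054497   1.49891035
  40.28209669 -93.09452764]
```

Emit:
apply_moves --deltas "0.04 0 0 0 -0.004 0.12;0.04 0 0 0 -0.004 0.24;0.04 0 0 0 -0.004 0.36;0.04 0 0 0 -0.004 0.48;0.04 0 0 0 -0.004 0.604;0.04 0 0 0 -0.004 0.604;0.04 0 0 0 -0.004 0.604"

```text
time: 14.75
ee_pos: [0.5465, 0.089, 0.1901]
orientation: [[0.935, -0.355, -0.001], [-0.355, -0.935, -0.0], [-0.001, 0.0, -1.0]]
force: [0.0, -0.1, 0.5]
width: 0.407
```

```bash
python3 go.py .5472 .0887 .125 -111
```

```text
t 14.75 pos [0.5465 0.089  0.1901] yaw -110.77 tilt [-0.0013 -0.     -1.    ] F [ 0.0136 -0.1318  0.4619] w 0.407
delta 0.08 -0.00 6.51 0.000 0.001 0.004
```

Descend to TCP 0.125 (tips about 0.14, just above the knob), then look.

Emit:
apply_moves --deltas "0.06 0 3 0 0 0.004;0.06 0 5 0 0 0.004;0.06 0 6.3 0 0 0.004;0.06 0 6.5 0 0 0.004;0.06 0 6.5 0 0 0.004"

```text
time: 15.17
ee_pos: [0.5464, 0.0885, 0.1243]
orientation: [[0.934, -0.356, -0.003], [-0.356, -0.934, -0.0], [-0.003, 0.002, -1.0]]
force: [0.5, -0.6, 0.2]
width: 0.412
```

```bash
python3 - <<'E'
from h import *
S=snap('side','s13.png');T=snap('top','t13.png')
a=S['image'][:,:,::-1];b=T['image'][:,:,::-1]
cv2.imwrite('pics/s13c.png',cv2.resize(a[170:290,190:330],None,fx=5,fy=5,interpolation=2))
cv2.imwrite('pics/t13c.png',cv2.resize(b[220:350,210:360],None,fx=4,fy=4,interpolation=2))
E
python3 go.py .5472 .0887 .096 -111
```

```text
t 15.27 pos [0.5473 0.0887 0.1256] yaw -110.93 tilt [-0.0008  0.0001 -1.    ] F [ 0.6958 -0.0524  0.0563] w 0.409
delta -0.01 0.00 2.96 0.000 0.001 0.001
```

View pics/s13c.png

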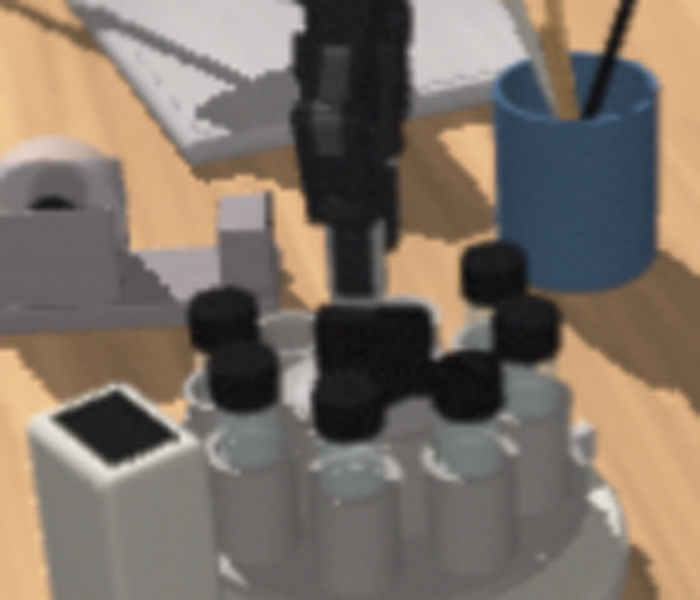

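View pics/t13c.png

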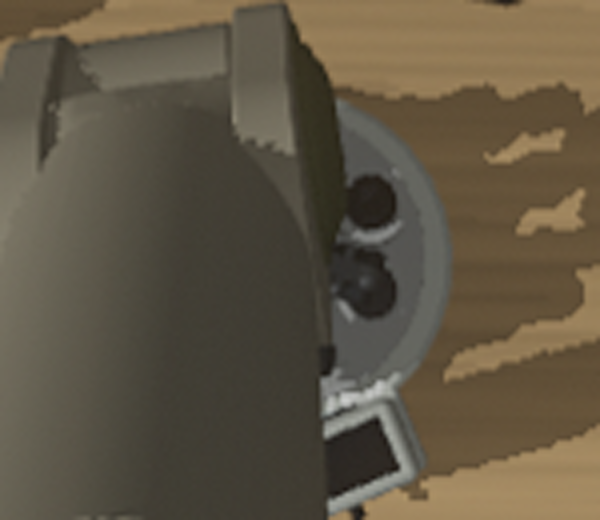

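```bash
python3 - <<'E'
from h import *
import pickle
np.set_printoptions(precision=4,suppress=True)
T,S=pickle.load(open('cams.pkl','rb'))
for z in (.13,.135,.14,.145,.15): print(z,onz(S,(261.4,229.8),z))
print(proj(S,[.5473,.0887,.129]),'bar',(190+375/5,170+330/5))
E
```

```text
0.13 [0.544  0.0947 0.13  ]
0.135 [0.5424 0.0862 0.135 ]
0.14 [0.5407 0.0776 0.14  ]
0.145 [0.5391 0.0691 0.145 ]
0.15 [0.5374 0.0606 0.15  ]
[263.7516 231.4665] bar (265.0, 236.0)
```

Emit:
apply_moves --deltas "0 0 0.8 0 0 0;0 0 1.6 0 0 0;0 0 2.4 0 0 0;0 0 3 0 0 0;0 0 3.1 0 0 0;0 0 3.1 0 0 0"

```text
time: 15.77
ee_pos: [0.5469, 0.0886, 0.0939]
orientation: [[0.934, -0.357, -0.002], [-0.357, -0.934, -0.0], [-0.002, 0.001, -1.0]]
force: [-0.7, 0.5, -0.4]
width: 0.413
```

Emit:
apply_moves --deltas "0 0 0 0 0 0;0 0 0 0 0 0;0 0 0 0 0 0;0 0 0 0 0 0" --fingers 0.05 --newtons 30

```text
time: 16.1
ee_pos: [0.5473, 0.0893, 0.0941]
orientation: [[0.934, -0.357, -0.001], [-0.357, -0.934, 0.001], [-0.001, -0.0, -1.0]]
force: [0.8, 4.3, -2.4]
width: 0.167
```

```bash
python3 - <<'E'
from h import *
S=snap('side','s14.png')
a=S['image'][:,:,::-1]
cv2.imwrite('pics/s14c.png',cv2.resize(a[170:290,190:330],None,fx=5,fy=5,interpolation=2))
E
python3 go.py .5472 .0887 .096 -111
```

```text
t 16.15 pos [0.5473 0.0893 0.0941] yaw -110.91 tilt [-0.0013  0.0005 -1.    ] F [ 0.8167  3.5151 -1.3691] w 0.162
delta 0.01 0.05 -0.19 -0.000 0.001 0.002
```

View pics/s14c.png

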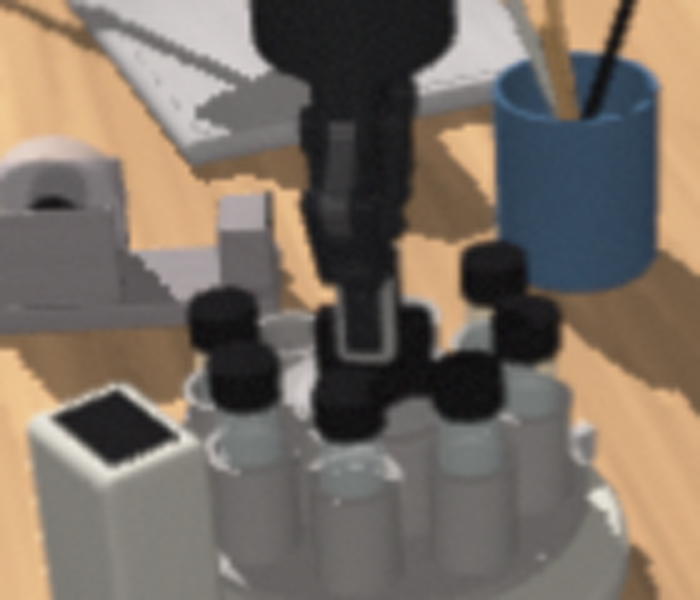

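Emit:
apply_moves --deltas "0 0 0 0 0 -0.06;0 0 0 0 0 -0.12;0 0 0 0 0 -0.18;0 0 0 0 0 -0.24;0 0 0 0 0 -0.3;0 0 0 0 0 -0.36;0 0 0 0 0 -0.42;0 0 0 0 0 -0.48"

```text
time: 16.82
ee_pos: [0.5472, 0.0888, 0.0941]
orientation: [[0.993, 0.118, -0.001], [0.118, -0.993, -0.0], [-0.001, -0.0, -1.0]]
force: [0.9, 0.0, -3.1]
width: 0.168
```

```bash
python3 - <<'E'
from h import *
s=sensors.state(); print(s['wrist_torque'])
S=snap('side','s15.png')
a=S['image'][:,:,::-1]
cv2.imwrite('pics/s15c.png',cv2.resize(a[170:290,190:330],None,fx=5,fy=5,interpolation=2))
E
python3 go.py .5473 .0892 .0941 -66
```

```text
[-0.00511639 -0.15376883  0.2647928 ]
t 16.87 pos [0.5472 0.0888 0.0941] yaw -82.97 tilt [-0.0014 -0.0001 -1.    ] F [-0.4318 -0.4569 -1.3371] w 0.164
delta 0.02 -0.04 -0.00 -0.000 0.001 -0.296
```

View pics/s15c.png

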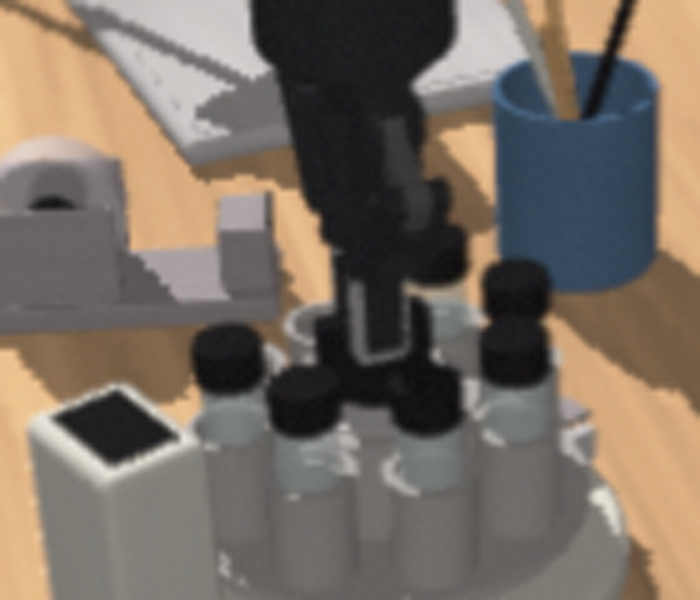

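Emit:
apply_moves --deltas "0 0 0 0 0 -0.06;0 0 0 0 0 -0.12;0 0 0 0 0 -0.18;0 0 0 0 0 -0.24;0 0 0 0 0 -0.29;0 0 0 0 0 -0.296;0 0 0 0 0 -0.296;0 0 0 0 0 -0.296"

```text
time: 17.53
ee_pos: [0.5472, 0.0885, 0.0941]
orientation: [[0.915, 0.404, -0.001], [0.404, -0.915, -0.0], [-0.001, -0.0, -1.0]]
force: [0.6, 0.3, -1.6]
width: 0.164
```

```bash
python3 - <<'E'
from h import *
s=sensors.state(); print(s['wrist_torque'])
E
python3 go.py .5473 .0892 .0941 -66
```

```text
[-0.04558065 -0.17466806 -0.19617735]
t 17.53 pos [0.5472 0.0885 0.0941] yaw -66.16 tilt [-0.0014 -0.0003 -1.    ] F [ 0.5852  0.329  -1.5964] w 0.164
delta 0.04 -0.06 0.00 -0.000 0.001 -0.003
```

Emit:
apply_moves --deltas "0 0 0 0 0 0;0 0 0 0 0 0;0 0 0 0 0 0;0 0 0 0 0 0" --fingers 0.4

```text
time: 17.87
ee_pos: [0.5472, 0.0885, 0.0942]
orientation: [[0.915, 0.404, -0.001], [0.404, -0.915, -0.0], [-0.001, -0.0, -1.0]]
force: [0.5, 0.0, -0.1]
width: 0.399
```

Emit:
apply_moves --deltas "0 0 -1 0 0 0;0 0 -3 0 0 0;0 0 -6 0 0 0;0 0 -9 0 0 0;0 0 -12 0 0 0;0 0 -15 0 0 0;0 0 -15 0 0 0"

```text
time: 18.45
ee_pos: [0.5499, 0.0892, 0.2507]
orientation: [[0.915, 0.404, 0.008], [0.404, -0.915, 0.002], [0.008, 0.002, -1.0]]
force: [1.3, 0.4, -0.6]
width: 0.399
```

Emit:
apply_moves --deltas "0 30 0 0 0 0;0 30 0 0 0 0;0 30 0 0 0 0;0 30 0 0 0 0;0 30 0 0 0 0;0 30 0 0 0 0;0 30 0 0 0 0;0 30 0 0 0 0"

```text
time: 19.12
ee_pos: [0.6718, -0.194, 0.2511]
orientation: [[0.918, 0.397, 0.008], [0.397, -0.918, -0.002], [0.007, 0.006, -1.0]]
force: [-0.6, -1.6, -0.2]
width: 0.398
```

```bash
python3 - <<'E'
from h import *
S=snap('side','s16.png');T=snap('top','t16.png')
a=S['image'][:,:,::-1];b=T['image'][:,:,::-1]
cv2.imwrite('pics/s16c.png',cv2.resize(a[170:300,190:330],None,fx=4.5,fy=4.5,interpolation=2))
cv2.imwrite('pics/t16c.png',cv2.resize(b[225:345,220:340],None,fx=5,fy=5,interpolation=2))
print(sensors.state()['time'],sensors.state()['ee_pos'])
E
```

```text
19.2167 [ 0.67083097 -0.18875677  0.25076319]
```

View pics/s16c.png

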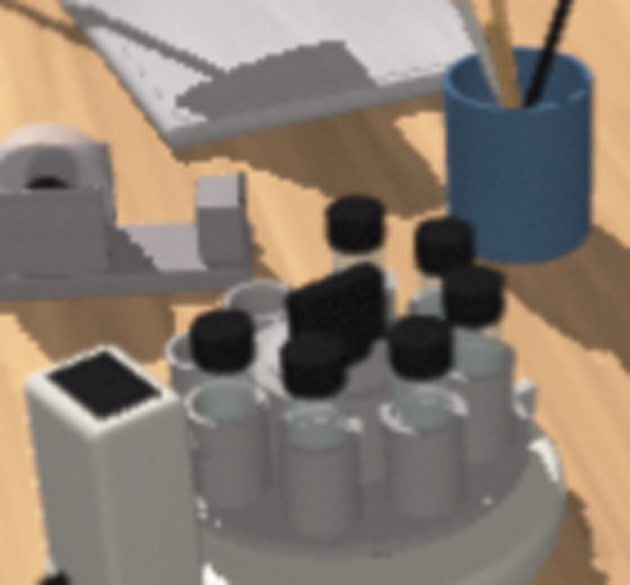

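View pics/t16c.png

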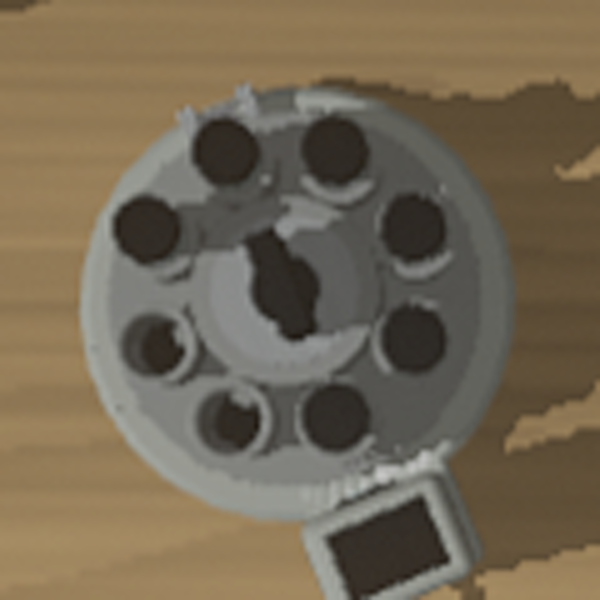

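```bash
python3 - <<'E'
from model import *
T,S=pickle.load(open('cams.pkl','rb'))
for f in('top1.png','t16.png'):
    g=cv2.imread('pics/'+f).max(2)
    n,l,st,ce=cv2.connectedComponentsWithStats((g<62).astype(np.uint8)[235:345,230:330])
    print(f,[ (ce[i]+[230,235]).round(1).tolist() for i in range(1,n) if 110<st[i,4]<170])
a=cv2.imread('pics/side1.png').astype(int);b=cv2.imread('pics/s16.png').astype(int)
d=(np.abs(a-b).max(2)>40).astype(np.uint8)
n,l,st,ce=cv2.connectedComponentsWithStats(d); print([st[i].tolist() for i in range(1,n) if st[i,4]>25])
from cell import sensors
s=sensors.state();print(s['time'],s['force'],s['joint_velocities'])
ticket.finish_job()
E
```

```text
top1.png [[286.5, 254.9], [264.9, 254.9], [302.1, 270.3], [302.4, 292.6], [286.9, 308.2]]
t16.png [[286.7, 254.8], [264.9, 255.1], [302.3, 270.1], [249.1, 270.6], [302.5, 292.5], [286.9, 307.9]]
[[0, 0, 4, 13, 29], [353, 0, 103, 236, 14223], [262, 213, 14, 18, 213], [252, 230, 11, 6, 39], [315, 369, 19, 38, 516], [34, 411, 34, 69, 769], [330, 411, 36, 46, 709]]
19.2167 [-0.5542  0.1916  0.1295] [-2.5804 -1.335  -2.8268  2.7757 -0.7193 -0.2235 -1.2674]
the job is handed in; nothing more can be done
```

The clear glass vial is seated in the waiting pocket, the carousel is turned one click so it stands at the reading block, and the gripper is clear. I handed the job in at about 19 s of the 61 s allowed.

- **Seating:** The vial passed the spring about 16 mm below the mouth with about 8 N. It slid on at 3–5 N until the force rose steeply at about 37 mm depth, with no further travel. The highest wrist force I read there was 28 N, sampled at the end of each short step.
- **Turning:** I gripped the bar knob, turned it 45° counter-clockwise and let go.
- **Last pictures:**
  - Six caps sit on the click positions, each within 0.3 px of where a cap stood before the turn; the sixth is on a click position that was empty before.
  - The vial's cap stands at the reading block at the same level as its neighbours.
  - Comparing the side pictures showed changes only at the carousel, the vial's old spot, and the arm and shadows. The comparison picked up nothing at the tape dispenser, mug or sharpener. The arm hid the stapler, but it never worked near it.

**What disagreed:**
- The fingertips appeared about 25–30 mm higher in the pictures than the given tool frame implies. I used the pictures for grasp heights, and the spring contact depth agreed with that.
- The two cameras differed by 1–3 mm in position.
- The vial switch could not be read directly, so "home" rests on the steep force rise and the cap height.

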